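# Close the cutter case: lid over its pins, clamp down

### The job

The plywood case is packed: take its lid from the sloped rack, lower it level over the case's two pins until it lies flush on the rim all round, then swing the clamp lever over and press it fully down onto the lid. The pins stand on a frame that can have been left a little to either side, so feel for them. Let go, and leave the other things on the table where they stand.

Things in the scene. Friction and masses are not known exactly. Their poses are not given: they have to be found in the camera images.
- case: open plywood case, 124 (x) x 104 (y) x 48 mm high, walls 10 mm, fixed to the table, a round cutter inside below the rim. Origin: centre of its underside; z up; the clamp is on the -x wall, which faces the robot's left (world +y, give or take 12 degrees). The flush lid may lie off centre along the case's y by the pin frame's offset.
- rim (a point): centre of the case's mouth at rim height (48 mm); axes as the case. Two steel pins, 10 mm thick, nominally at (42, -26) and (-42, 26) mm, stand 12 mm above the rim; flat tops 8 mm wide, bevel 1 mm. They stand on a frame left anywhere up to 9 mm either side along y (both together, none along x; not reported). About 6 N moves the frame, so a light touch does not.
- lid: loose aluminium plate, 118 (x) x 112 (y) x 6 mm, about 0.2 kg. Origin: centre of its underside, z out of its upper face. Two 12.5 mm through holes at (42, -26) and (-42, 26) mm; fits either way round (half turn). Starts on the rack at 35 degrees, upper face towards the robot, -x edge lowest, behind a lip standing 9 mm above the rails.
- lid_handle (a point): centre of the lid's handle bar, on the lid's z axis 31 mm above its underside; axes as the lid. The bar is 14 mm thick (lid x), 74 mm long (lid y) and 18 mm high (22 to 40 mm above the underside), on two posts 10 mm wide at y = -30 and 30 mm.
- lid_rack: fixed plywood rack, about 110 x 96 mm, two rails sloped 35 degrees, rising away from the robot (+x), a small lip at the foot of each. Origin: centre of its underside; the lid's origin starts 60 mm above it. Rack and case may stand either one in front of the other.
- clamp_hinge (a point): hinge axis (along the case's y) of the clamp lever, at (-74, 0, 64) mm in the case's frame; axes as the case. The lever is 54 mm long from the hinge, 20 mm wide, 9 mm thick, with a black grip 22 mm wide and 11 mm thick from 34 to 54 mm; a rubber pad on its underside meets the lid.
- clamp (a joint): angle of the clamp lever in rad: 0 = level, pointing to the case's +x, pad on the flush lid, which stops it; 1.57 = straight up; starts at 1.65 to 2.0, leaning outwards. Stiff: 0.2 N m (some 5 N at 40 mm) moves it, it stays where left, no spring; pushing with closed fingertips is enough.
- carton: loose small carton, 74 x 84 x 60 mm; leave it alone. Origin: centre of its underside
- timer: loose kitchen timer, 69 mm across, 50 mm high; leave it alone. Origin: centre of its underside
- cutter: loose round cutter, an open ring 57 mm across, 23 mm high; leave it alone. Origin: centre of its underside

How it is judged:
By the outcome, as a careful person would: the job done as asked, in the order asked, and still so for the second after the job is handed in, with the robot touching nothing.
It also fails if it takes over 54 s, if anything falls off the work surface, if the arm or the gripper's body presses on something with over 40 N, if the wrist force passes 120 N, or if a joint passes its speed limit or range.

### The arm

A 6-joint arm with a two-finger parallel gripper is mounted at the origin on the work surface; the furniture and walls round the work are solid. World frame = base frame: x ahead of the robot, y to its left, z up, the work surface at z = 0. Lengths are in m, angles in degrees, forces in N, time in s.
With the tool pointing down it reaches from about 0.325 to 0.775 m from the base axis. Payload 5.5 kg.
Tool frame: the origin (TCP) lies at the very end of the fingers, on their centre line; the grasp point (between the pads) lies 19 mm behind it; z points along the fingers, y is the line along which they close (so a half turn about z gives the same grasp; the last joint's range is limited). The gripper opens to 85 mm and grips with 20 to 120 N. Pads are 22 mm wide; open, the fingers measure 114 mm over their backs; the gripper's body (76 mm by 85 mm) begins 54 mm behind the grasp point. The pads swing forward as they close: fully open they stand 13 mm farther back than shut.
Start: joints at [-74.582, 5.22, 70.514, -0, 104.267, -3.249], TCP at [0.192, -0.568, 0.231] pointing down, gripper open.
Joint ranges: [-164.24, 164.24], [-49.07, 125.15], [9.68, 141.18], [-86.29, 266.29], [3.28, 154.24], [-151.56, 151.56]. Speed limits (degrees/s): [147.25, 147.25, 172.46, 180, 180, 180].

### API

Orientations are given as a 3x3 rotation matrix whose columns are the frame's x, y, z axes.
In Python, from rig import * gives the robot as it stands.
- The arm moves only by the tool arm_command, never from a script. Its argument "targets" is a list that holds one entry, the list of rows, each a list of 7 numbers: the shift along the tool's x, y, z scaled (see below), then the turn, a rotation vector about the tool's x, y, z scaled (see below), then the opening, from -1 (shut) to 1 (fully open). A call has 1 to 20 rows; each row shifts and turns the commanded pose from where the row before left it, along the tool's axes as they then stand; what a row does not reach is not made up. The controller multiplies each number of a shift by 0.03 m and each number of a turn by 0.1 rad. A row lasts 1/12 s, in which the tool goes at most 41.7 mm and 7.16 degrees, less where a joint would pass 70% of its speed; a pose out of reach is approached as far as the arm can. A call with a number of a shift or a turn outside -1 to 1 is refused whole. A call with a gripper value outside its range is refused whole. The fingers move at their own pace and stop on an object; the grip force is fixed at half the most. Time passes only in rows, so rows that do not move let the fingers close. It gives the time, the measured TCP pose, the force, the opening and the grip force at its end, in the units of the state.
- read_state(): the state, without advancing time (a new reading comes with each control period).
- grab_frame(name): name is "side" or "top"; returns a dict with "frame" (480x640x3 uint8, red, green, blue), "fx", "fy", "cx", "cy" (pixels), "k1" (the pictures are not rectified: a ray, as slopes to the right and down, at radius r is drawn at 1 + k1 r^2 times it, then the intrinsics apply), "xyz" and "orientation" of the camera in the world. Camera axes: x right, y up, looking along -z (the intrinsics and any distortion apply to the point x, -y, -z); pixel columns grow to the right and rows downward; lengths in m; the calibration is good to about 2 mm. A picture is of the moment at which its call begins. There is no depth.
- finish_job(): hands the job in; it is judged then, once.
The state is a dict: "t": time; "joints": joint angles; "joint_vel": joint speeds; "joint_efforts": joint torques, N m; "tool_pos": TCP position; "ee_rot": TCP orientation; "ft_force": force on the tool from outside, world axes, zero at the start; "torque": the same for the moment, N m; "width": opening from 0.0 (shut) to 1.0 (fully open); "grasp_force": force on a finger pad.
Only numpy, scipy, OpenCV 4.12 (cv2) and the standard library are available. Lean on these libraries where they do the work, as an engineer would, in place of code of your own. Each camera call takes 0.05 s, during which the arm holds its last target. There are 200 camera calls.

## Working session

There is one attempt and no reset: what is moved stays moved. The work goes in short steps, Python scripts to look and compute and a tool call to move; the robot and the scene stay as the last step left them, time stands still between calls to the robot, and variables do not carry over. Pictures are saved under pics/ and viewed, at most 10 in all, crops included, and the job is handed in when it is done.

Besides the shell and the picture viewer there is one more tool, called after "Request:" in YAML: its name, and indented under it one key for each argument. arm_command: Moves the arm, as the interface text tells. Its arguments: {"type":"object","properties":{"targets":{"type":"array"}},"required":["targets"]}

```bash
ls; mkdir -p pics; python3 - <<'E'
from rig import *
import cv2
for n in("side","top"):
    f=grab_frame(n); cv2.imwrite(f"pics/{n}0.png",f["frame"][:,:,::-1]); print(n,{k:v for k,v in f.items() if k!="frame"})
print(read_state())
E
```

```text
pics
side {'fx': 515.5732935663996, 'fy': 515.5732935663996, 'cx': 317.2363507136353, 'cy': 240.56525062159795, 'k1': -0.14833067785715764, 'xyz': array([ 0.32199689, -0.86062402,  0.71807048]), 'orientation': array([[ 0.90585167,  0.31670987, -0.28129631],
       [-0.42341798,  0.69619463, -0.57968116],
       [ 0.01224624,  0.64421106,  0.76474972]])}
top {'fx': 543.5894929987911, 'fy': 543.5894929987911, 'cx': 322.8357426292154, 'cy': 242.35185244512857, 'k1': 0.038922570060104515, 'xyz': array([ 0.49072201, -0.35154651,  0.92384227]), 'orientation': array([[ 8.16994339e-03,  9.94746081e-01, -1.02046495e-01],
       [-9.99966349e-01,  8.20313627e-03, -9.43767501e-05],
       [ 7.43220404e-04,  1.02043832e-01,  9.94779626e-01]])}
{'t': 0.1, 'joints': array([-7.45804741e+01,  5.26007547e+00,  7.05763937e+01, -1.13422561e-03,
        1.04267820e+02, -3.24952858e+00]), 'joint_vel': array([-0.01964384, -0.04000098, -0.22904935,  0.07620735, -0.08581059,
        0.07780201]), 'joint_efforts': array([ 3.03419416e-03, -4.60216856e+01, -4.19218469e+01,  1.42608638e-05,
        1.05710851e-02,  1.41617159e-05]), 'tool_pos': array([ 0.191974  , -0.56818021,  0.23023663]), 'ee_rot': array([[ 9.47384880e-01,  3.20096292e-01, -5.02454324e-04],
       [ 3.20096676e-01, -9.47383268e-01,  1.74956712e-03],
       [ 8.40131275e-05, -1.81834739e-03, -9.99998343e-01]]), 'ft_force': array([-0.29372413, -0.36892333, -0.33090235]), 'torque': array([-0.00254345, -0.03889239, -0.00632603]), 'grasp_force': 0.0, 'width': 1.002467109726768}
```

View pics/top0.png

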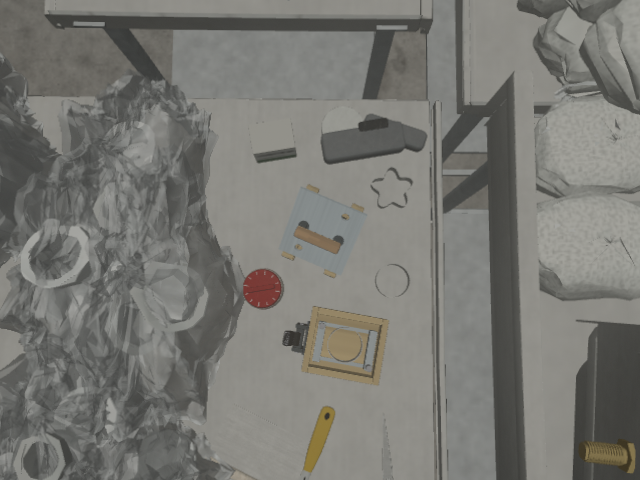

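View pics/side0.png

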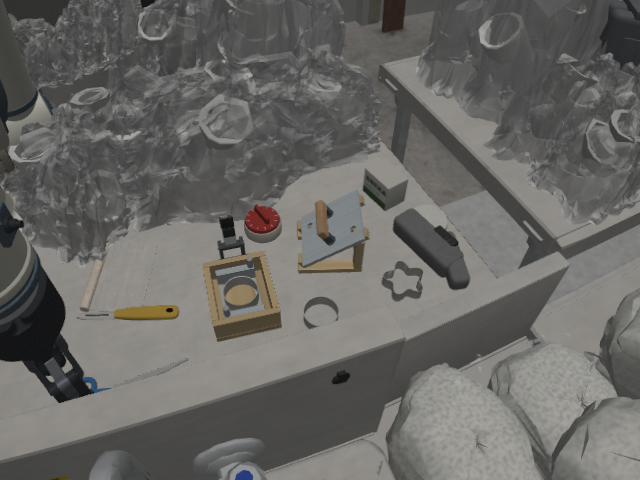

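The top view shows the case at about (346,345) with its clamp at (295,338), and the lid on the rack at (323,232). In the side view the case is at (241,295) and the lid at (333,230). I'll enlarge both.

```bash
cat > h.py <<'E'
from rig import *
import cv2, numpy as np
def ray(f,uv):
    K=np.array([[f["fx"],0,f["cx"]],[0,f["fy"],f["cy"]],[0,0,1]])
    p=cv2.undistortPoints(np.array(uv,float).reshape(-1,1,2),K,np.array([f["k1"],0,0,0]))[:,0]
    d=np.c_[p[:,0],-p[:,1],-np.ones(len(p))]@np.array(f["orientation"]).T
    return np.array(f["xyz"]),d/np.linalg.norm(d,axis=1)[:,None]
def plane(f,uv,z):
    o,d=ray(f,uv); return o+d*((z-o[2])/d[:,2])[:,None]
def tri(f1,a,f2,b):
    o1,d1=ray(f1,a);o2,d2=ray(f2,b);R=[]
    for x,y in zip(d1,d2):
        s=np.linalg.lstsq(np.c_[x,-y],o2-o1,rcond=None)[0]
        p,q=o1+s[0]*x,o2+s[1]*y;R.append(np.r_[(p+q)/2,np.linalg.norm(p-q)])
    return np.array(R)
def crop(f,x,y,w,h,k,name):
    cv2.imwrite(f"pics/{name}.png",cv2.resize(f["frame"][y:y+h,x:x+w,::-1],None,fx=k,fy=k,interpolation=cv2.INTER_CUBIC))
E
python3 - <<'E'
from h import *
crop(grab_frame("top"),270,175,130,220,2.7,"tc")
f=grab_frame("top");g=grab_frame("side")
a=cv2.resize(f["frame"][175:395,270:400],None,fx=2.7,fy=2.7,interpolation=2)
b=cv2.resize(g["frame"][180:345,195:375],None,fx=2.4,fy=3.6,interpolation=2)
print(a.shape,b.shape)
cv2.imwrite("pics/c1.png",np.hstack([a[:594],b[:594]])[:,:,::-1])
E
```

```text
(594, 351, 3) (594, 432, 3)
```

View pics/c1.png

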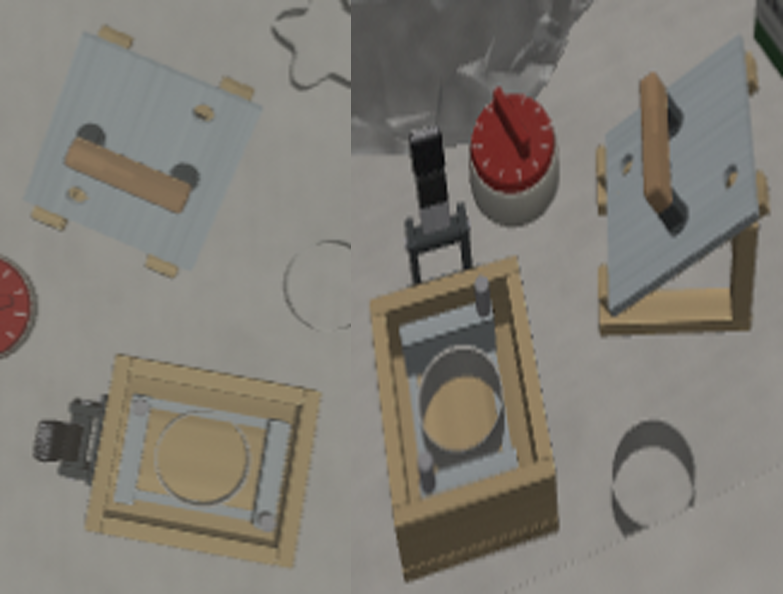

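The crops show both pins: top crop (141,408) and (265,519), side crop (482,283) and (427,456). The lid corners and rim corners are also clear. I'll triangulate them.

```bash
python3 - <<'E'
from h import *
np.set_printoptions(precision=4,suppress=True)
f=grab_frame("top");g=grab_frame("side")
T=lambda a:(np.array(a,float)+.5)/2.7-.5+[270,175]
S=lambda a:(np.array(a,float)+[-350.5,.5])/[2.4,3.6]-.5+[195,180]
print("lid",L:=tri(f,T([(86,33),(261,105),(190,270),(25,198)]),g,S([(608,133),(740,37),(758,215),(611,313)])))
print("edges",[np.linalg.norm(L[i,:3]-L[(i+1)%4,:3]) for i in range(4)])
print("pins z60",plane(f,T([(141,408),(265,519)]),.060),plane(g,S([(482,283),(427,456)]),.060))
print("pintri",tri(f,T([(141,408),(265,519)]),g,S([(482,283),(427,456)])))
R=plane(f,T([(119,354),(321,391),(292,567),(86,530)]),.048);print("rim top",R,R.mean(0))
print([np.linalg.norm(R[i]-R[(i+1)%4]) for i in range(4)])
R2=plane(g,S([(371,300),(518,258),(556,462),(396,522)]),.048);print("rim side",R2,R2.mean(0))
print("holes",tri(f,T([(203,112),(76,195)]),g,S([(627,165),(731,178)])[::-1]))
# handle by colour
for n,F in(("t",f),("s",g)):
    hsv=cv2.cvtColor(F["frame"],cv2.COLOR_RGB2HSV)
    m=cv2.inRange(hsv,(3,70,60),(16,200,255))
    k,l,st,c=cv2.connectedComponentsWithStats(m)
    for i in range(1,k):
        if 80<st[i,4]<3000: print(n,st[i],c[i],cv2.minAreaRect(np.argwhere(l==i)[:,::-1].astype(np.float32)))
# lever tip
print("lever tip",tri(f,T([(38,440)]),g,S([(424,132)])))
E
```

```text
lid [[ 0.6152 -0.307   0.0649  0.1052]
 [ 0.6031 -0.4091  0.2043  0.0014]
 [ 0.5693 -0.4031  0.1084  0.1005]
 [ 0.5841 -0.2641 -0.1389  0.008 ]]
edges [np.float64(0.17314764480765382), np.float64(0.10182752789277243), np.float64(0.28404926840181777), np.float64(0.2106350737677878)]
pins z60 [[ 0.4475 -0.3511  0.06  ]
 [ 0.3849 -0.4231  0.06  ]] [[ 0.4478 -0.3501  0.06  ]
 [ 0.3838 -0.4227  0.06  ]]
pintri [[ 0.4476 -0.3511  0.0612  0.0001]
 [ 0.3844 -0.423   0.0601  0.0012]]
rim top [[ 0.4784 -0.3378  0.048 ]
 [ 0.4578 -0.4573  0.048 ]
 [ 0.3563 -0.4398  0.048 ]
 [ 0.3763 -0.3195  0.048 ]] [ 0.4172 -0.3886  0.048 ]
[np.float64(0.12127942008055437), np.float64(0.1030188916986309), np.float64(0.12192580438269535), np.float64(0.10376954143470027)]
rim side [[ 0.3769 -0.3186  0.048 ]
 [ 0.478  -0.3373  0.048 ]
 [ 0.4594 -0.4516  0.048 ]
 [ 0.3565 -0.4378  0.048 ]] [ 0.4177 -0.3863  0.048 ]
holes [[ 0.6174 -0.3853  0.0882  0.0004]
 [ 0.5735 -0.3108  0.0414  0.0001]]
t [295 227  45  26 378] [316.0317 239.6508] ((316.94830322265625, 239.62069702148438), (46.35117721557617, 10.373208999633789), 23.198591232299805)
s [316 200  13  39 379] [321.4248 219.1768] ((321.42645263671875, 219.04409790039062), (38.19485855102539, 10.967599868774414), 85.60128784179688)
lever tip [[ 0.4321 -0.295   0.113   0.0008]]
```

```bash
cat >> h.py <<'E'
from scipy.spatial.transform import Rotation as Ro
np.set_printoptions(precision=4,suppress=True)
def lidR(psi,s=35):
    x=np.array([np.cos(np.radians(s))*np.cos(np.radians(psi)),np.cos(np.radians(s))*np.sin(np.radians(psi)),np.sin(np.radians(s))])
    y=np.array([-np.sin(np.radians(psi)),np.cos(np.radians(psi)),0]);return np.c_[x,y,np.cross(x,y)]
def toolR(L): return np.c_[L[:,1],L[:,0],-L[:,2]]
def go(P,R=None,p=None,r=None):
    s=read_state();p=s["tool_pos"] if p is None else p;r=np.array(s["ee_rot"]) if r is None else r
    print("shift now",r.T@(np.array(P)-p)/.03)
    if R is not None: print("turn",(Ro.from_matrix(r).inv()*Ro.from_matrix(R)).as_rotvec()/.1,"shift after",R.T@(np.array(P)-p)/.03)
E
python3 - <<'E'
from h import *
f=grab_frame("top");g=grab_frame("side")
T=lambda a:(np.array(a,float)+.5)/2.7-.5+[270,175]
S=lambda a:(np.array(a,float)+[-350.5,.5])/[2.4,3.6]-.5+[195,180]
L=tri(f,T([(86,33),(261,105),(190,270),(25,198)]),g,S([(740,37),(758,215),(611,313),(608,133)]))
print(L,L.mean(0),[np.linalg.norm(L[i,:3]-L[(i+1)%4,:3]) for i in range(4)])
for i,j in((3,0),(2,1)):d=L[j]-L[i];print("yaw",np.degrees(np.arctan2(d[1],d[0])),"slope",np.degrees(np.arcsin(d[2]/np.linalg.norm(d[:3]))))
for i,j in((1,0),(2,3)):d=L[j]-L[i];print("yaw",np.degrees(np.arctan2(d[1],d[0]))-90,d[2])
H=tri(f,[(316.5,239.6)],g,[(321.4,219.1)]);print("handle",H)
R=lidR(-22.4);O=np.array([.5955,-.3481,.0648])-.006*R[:,2]
print("O",O,"exp handle",O+.031*R[:,2])
G=O+.014*R[:,2];Pre=G+.09*R[:,2];W=np.array([Pre[0]-.02,Pre[1],.23]);print(G,Pre)
go(W); r0=np.array(read_state()["ee_rot"]);go(Pre,toolR(R),W,r0)
E
```

```text
[[ 0.6599 -0.3177  0.1003  0.0016]
 [ 0.6202 -0.4179  0.096   0.001 ]
 [ 0.5294 -0.3803  0.0293  0.0003]
 [ 0.5721 -0.2795  0.0342  0.0001]] [ 0.5954 -0.3488  0.065   0.0007] [np.float64(0.10781286883066597), np.float64(0.11883688873499128), np.float64(0.10956827067702349), np.float64(0.11634791991775364)]
yaw -23.537107487726423 slope 34.5694198778176
yaw -22.49964682199362 slope 34.19114684990379
yaw -21.602963955987065 0.004222253164852308
yaw -22.93011729626518 0.0049869907922635015
handle [[ 0.5809 -0.3416  0.0853  0.0001]]
O [ 0.5987 -0.3494  0.0599] exp handle [ 0.5822 -0.3426  0.0853]
[ 0.5913 -0.3464  0.0714] [ 0.5435 -0.3267  0.1451]
shift now [13.0482 -4.0988  0.0397]
shift now [0.6317 0.2138 2.8307]
turn [-5.7297  2.6063 -8.2674] shift after [ 0.254  -1.1188  2.6724]
```

Request:
arm_command:
  targets:
    - [[0.5,-0.16,0,0,0,0,1],[0.9,-0.28,0,0,0,0,1],[0.93,-0.29,0,0,0,0,1],[0.93,-0.29,0,0,0,0,1],[0.93,-0.29,0,0,0,0,1],[0.93,-0.29,0,0,0,0,1],[0.93,-0.29,0,0,0,0,1],[0.93,-0.29,0,0,0,0,1],[0.93,-0.29,0,0,0,0,1],[0.93,-0.29,0,0,0,0,1],[0.93,-0.29,0,0,0,0,1],[0.93,-0.29,0,0,0,0,1],[0.93,-0.29,0,0,0,0,1],[0.93,-0.29,0,0,0,0,1],[0.5,-0.16,0,0,0,0,1],[0,0,0,-0.52,0.24,-0.75,1],[0,0,0,-0.52,0.24,-0.75,1],[0,0,0,-0.52,0.24,-0.75,1],[0,0,0,-0.52,0.24,-0.75,1],[0,0,0,-0.52,0.24,-0.75,1]]

```text
t: 2.12
tool_pos: [0.5242, -0.3266, 0.2316]
ee_rot: [[0.752, 0.618, 0.23], [0.656, -0.737, -0.166], [0.068, 0.276, -0.959]]
ft_force: [-0.2, -0.7, 0.4]
width: 0.995
grasp_force: 0.0
```

Request:
arm_command:
  targets:
    - [[0,0,0,-0.52,0.24,-0.75,1],[0,0,0,-0.52,0.24,-0.75,1],[0,0,0,-0.52,0.24,-0.75,1],[0,0,0,-0.52,0.24,-0.75,1],[0,0,0,-0.52,0.24,-0.75,1],[0,0,0,-0.52,0.24,-0.75,1],[0,0,0,0,0,0,1],[0,0,0,0,0,0,1]]

```text
t: 2.78
tool_pos: [0.5231, -0.3271, 0.231]
ee_rot: [[0.385, 0.756, 0.53], [0.923, -0.318, -0.217], [0.005, 0.573, -0.82]]
ft_force: [-0.3, -0.1, 1.0]
width: 0.998
grasp_force: 0.0
```

```bash
python3 - <<'E'
from h import *
s=read_state();print(s["t"],s["tool_pos"],s["joints"],s["ft_force"])
go([.5435,-.3267,.1451],toolR(lidR(-22.4)))
E
```

```text
2.7833 [ 0.5231 -0.3271  0.231 ] [-41.0588 -22.4367 101.7195  11.5259  67.6391 -19.5752] [-0.2982 -0.1301  1.0318]
shift now [ 0.2607 -1.1324  2.7037]
turn [-0.008  -0.0157 -0.0586] shift after [ 0.2716 -1.133   2.7024]
```

Request:
arm_command:
  targets:
    - [[0.07,-0.28,0.68,0,0,-0.06,1],[0.07,-0.28,0.68,0,0,0,1],[0.07,-0.28,0.67,0,0,0,1],[0.06,-0.29,0.67,0,0,0,1],[0,0,0.5,0,0,0,1],[0,0,0.5,0,0,0,1],[0,0,0.5,0,0,0,1],[0,0,0.4,0,0,0,1],[0,0,0.4,0,0,0,1],[0,0,0.3,0,0,0,1],[0,0,0.2,0,0,0,1],[0,0,0.2,0,0,0,1],[0,0,0,0,0,0,1],[0,0,0,0,0,0,1]]

```text
t: 3.95
tool_pos: [0.5925, -0.346, 0.0718]
ee_rot: [[0.377, 0.758, 0.532], [0.926, -0.309, -0.216], [0.0, 0.574, -0.819]]
ft_force: [-0.2, -0.3, 1.0]
width: 1.003
grasp_force: 0.0
```

```bash
python3 - <<'E'
from h import *
s=read_state();print(s["t"],s["tool_pos"],s["joints"],s["ft_force"])
go([.5913,-.3464,.0714],toolR(lidR(-22.4)))
f=grab_frame("top");g=grab_frame("side")
a=cv2.resize(f["frame"][180:330,240:380],None,fx=2.85,fy=4,interpolation=2)
b=cv2.resize(g["frame"][160:310,260:400],None,fx=2.85,fy=4,interpolation=2)
cv2.imwrite("pics/c2.png",np.hstack([a,b])[:,:,::-1])
E
```

```text
3.95 [ 0.5925 -0.346   0.0718] [-37.4602  -7.1866 105.4331  11.7223  48.3043 -20.4788] [-0.2093 -0.268   0.9558]
shift now [-0.0263 -0.035  -0.0063]
turn [ 0.0033 -0.0269  0.0328] shift after [-0.0264 -0.0349 -0.0062]
```

View pics/c2.png

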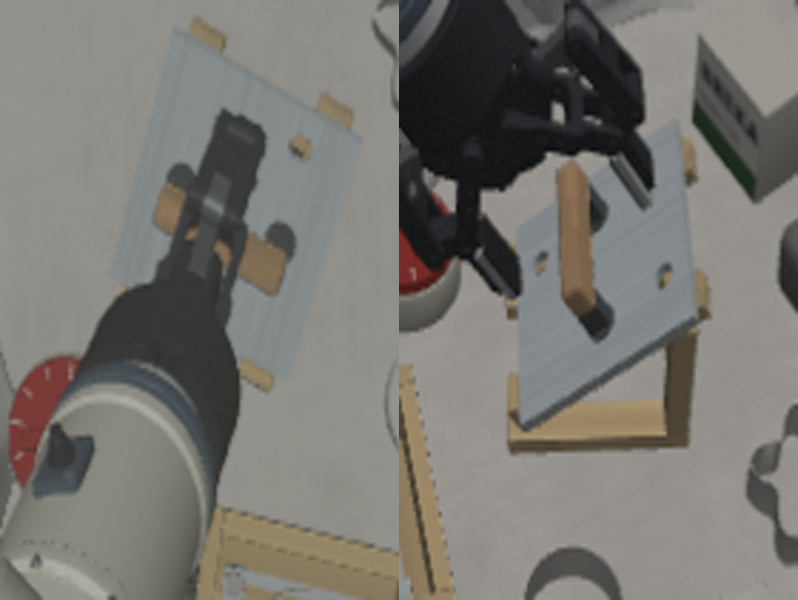

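The fingers straddle the bar at (575,235) in the side crop, so I can close.

Request:
arm_command:
  targets:
    - [[-0.02,-0.03,0,0,0,0,-1],[0,0,0,0,0,0,-1],[0,0,0,0,0,0,-1],[0,0,0,0,0,0,-1],[0,0,0,0,0,0,-1],[0,0,0,0,0,0,-1],[0,0,0,0,0,0,-1],[0,0,0,0,0,0,-1],[0,0,0,0,0,0,-1],[0,0,0,0,0,0,-1]]

```text
t: 4.88
tool_pos: [0.5914, -0.3464, 0.0716]
ee_rot: [[0.377, 0.758, 0.532], [0.926, -0.309, -0.216], [0.0, 0.574, -0.819]]
ft_force: [-4.3, 2.7, 3.7]
width: 0.151
grasp_force: 60.1
```

Request:
arm_command:
  targets:
    - [[0,0,-0.1,0,0,0,-1],[0,0,-0.3,0,0,0,-1],[0,0,-0.4,0,0,0,-1],[0,0,-0.5,0,0,0,-1],[0,0,-0.6,0,0,0,-1],[0,0,-0.6,0,0,0,-1],[0,0.2,-0.6,0,0,0,-1],[0,0.3,-0.6,0,0,0,-1],[0,0.3,-0.6,0,0,0,-1],[0,0.3,-0.4,0,0,0,-1],[0,0.2,-0.2,0,0,0,-1],[0,0,0,0,0,0,-1]]

```text
t: 5.88
tool_pos: [0.5434, -0.327, 0.2167]
ee_rot: [[0.377, 0.757, 0.534], [0.926, -0.308, -0.218], [-0.001, 0.577, -0.817]]
ft_force: [-0.3, -1.0, -2.2]
width: 0.155
grasp_force: 59.3
```

```bash
python3 - <<'E'
from h import *
s=read_state();print(s["t"],s["tool_pos"],s["joints"],s["ft_force"],s["width"])
go([.416,-.387,.19],toolR(lidR(-99.8,0)))
E
```

```text
5.8833 [ 0.5434 -0.327   0.2167] [-39.3747 -19.9301 101.3544  10.8265  64.9579 -18.8644] [-0.3168 -1.0401 -2.1732] 0.15518217382232755
shift now [-3.4537 -3.1116 -1.106 ]
turn [ 5.173  -4.1516 13.0979] shift after [-3.8449  2.6944  0.8888]
```

Request:
arm_command:
  targets:
    - [[0,0,0,0.14,-0.115,0.36,-1],[0,0,0,0.25,-0.2,0.64,-1],[0,0,0,0.28,-0.224,0.71,-1],[0,0,0,0.28,-0.224,0.71,-1],[0,0,0,0.28,-0.224,0.71,-1],[0,0,0,0.28,-0.224,0.71,-1],[0,0,0,0.28,-0.224,0.71,-1],[0,0,0,0.28,-0.224,0.71,-1],[0,0,0,0.28,-0.224,0.71,-1],[0,0,0,0.28,-0.224,0.71,-1],[0,0,0,0.28,-0.224,0.71,-1],[0,0,0,0.28,-0.224,0.71,-1],[0,0,0,0.28,-0.224,0.71,-1],[0,0,0,0.28,-0.224,0.71,-1],[0,0,0,0.28,-0.224,0.71,-1],[0,0,0,0.28,-0.224,0.71,-1],[0,0,0,0.28,-0.224,0.71,-1],[0,0,0,0.28,-0.224,0.71,-1],[0,0,0,0.28,-0.224,0.71,-1],[0,0,0,0,0,0,-1]]

```text
t: 7.55
tool_pos: [0.5428, -0.327, 0.211]
ee_rot: [[0.985, -0.17, -0.004], [-0.17, -0.985, 0.004], [-0.004, -0.003, -1.0]]
ft_force: [-0.2, -0.1, -2.7]
width: 0.155
grasp_force: 59.1
```

```bash
python3 - <<'E'
from h import *
s=read_state();print(s["t"],s["tool_pos"],s["joints"],s["ft_force"],s["width"])
go([.416,-.387,.19],toolR(lidR(-99.8,0)))
E
```

```text
7.55 [ 0.5428 -0.327   0.211 ] [-34.1874  10.5853  66.7154   0.0836 103.0016  65.6107] [-0.2229 -0.1335 -2.6896] 0.15510989215758877
shift now [-3.8235  2.6902  0.7072]
turn [-0.0347  0.0422  0.0036] shift after [-3.8255  2.6891  0.7004]
```

Request:
arm_command:
  targets:
    - [[-0.25,0.18,0.04,-0.03,0.04,0,-1],[-0.5,0.35,0.1,0,0,0,-1],[-0.6,0.42,0.12,0,0,0,-1],[-0.6,0.42,0.12,0,0,0,-1],[-0.6,0.42,0.12,0,0,0,-1],[-0.6,0.42,0.12,0,0,0,-1],[-0.45,0.32,0.3,0,0,0,-1],[-0.22,0.16,0.5,0,0,0,-1],[0,0,0.5,0,0,0,-1],[0,0,0.3,0,0,0,-1],[0,0,0,0,0,0,-1],[0,0,0,0,0,0,-1]]

```text
t: 8.55
tool_pos: [0.4163, -0.3867, 0.1466]
ee_rot: [[0.986, -0.166, 0.003], [-0.166, -0.986, -0.002], [0.003, 0.002, -1.0]]
ft_force: [0.2, 0.4, -1.3]
width: 0.15
grasp_force: 59.1
```

```bash
python3 - <<'E'
from h import *
s=read_state();print(s["t"],s["tool_pos"],s["joints"],s["ft_force"],s["width"])
go([.416,-.387,.15],toolR(lidR(-99.8,0)))
f=grab_frame("top");g=grab_frame("side")
a=cv2.resize(f["frame"][270:420,270:410],None,fx=2.85,fy=4,interpolation=2)
b=cv2.resize(g["frame"][200:350,170:310],None,fx=2.85,fy=4,interpolation=2)
cv2.imwrite("pics/c3.png",np.hstack([a,b])[:,:,::-1])
E
```

```text
8.55 [ 0.4163 -0.3867  0.1466] [-46.339    0.1043  84.355    0.0352  95.3366  53.1975] [ 0.1696  0.3901 -1.3072] 0.15038216520054493
shift now [-0.0075  0.0126 -0.114 ]
turn [ 0.0164 -0.0322  0.0466] shift after [-0.0078  0.0124 -0.114 ]
```

View pics/c3.png

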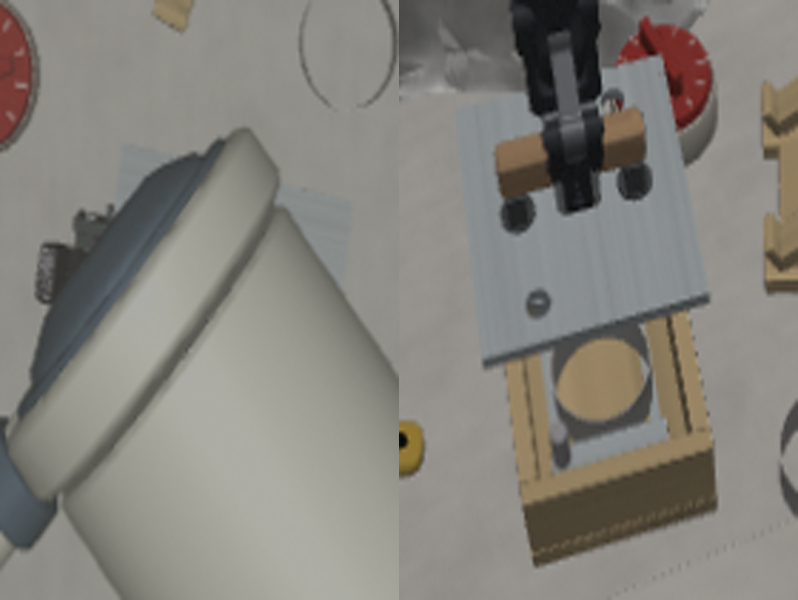

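The side crop shows both lid holes, at (539,302) and (612,98). The lid is well above the case, and the right-hand pin is at (559,432).

```bash
python3 - <<'E'
from h import *
g=grab_frame("side")
S=lambda a:(np.array(a,float)+[-398.5,.5])/[2.85,4]-.5+[170,200]
s=read_state();zt=s["tool_pos"][2]-.008
H=plane(g,S([(612,98),(539,302)]),zt);print(H,H.mean(0),np.linalg.norm(H[1]-H[0]));d=H[1]-H[0];print("lid yaw",np.degrees(np.arctan2(d[1],d[0]))+31.76)
C=plane(g,S([(458,107),(660,58),(709,296),(484,360)]),zt);print(C,C.mean(0))
print([np.linalg.norm(C[i]-C[(i+1)%4]) for i in range(4)])
print([np.degrees(np.arctan2(*(b-a)[1::-1])) for a,b in((C[0],C[3]),(C[1],C[2]))])
r=np.array(s["ee_rot"]);print("tool y yaw",np.degrees(np.arctan2(r[1,1],r[0,1])),"pos",s["tool_pos"])
print("pin",plane(g,S([(559,432)]),.06))
E
```

```text
[[ 0.4483 -0.348   0.1404]
 [ 0.3832 -0.423   0.1404]] [ 0.4158 -0.3855  0.1404] 0.09930906044791622
lid yaw -99.17502084719861
[[ 0.3722 -0.3182  0.1404]
 [ 0.4788 -0.3393  0.1404]
 [ 0.4599 -0.4549  0.1404]
 [ 0.3513 -0.4355  0.1404]] [ 0.4156 -0.387   0.1404]
[np.float64(0.10873059606896457), np.float64(0.11713374903903313), np.float64(0.11033264314572104), np.float64(0.11916502500016078)]
[np.float64(-100.07821498591025), np.float64(-99.28469253752975)]
tool y yaw -99.548991852183 pos [ 0.4172 -0.3873  0.1484]
pin [[ 0.3823 -0.4246  0.06  ]]
```

Request:
arm_command:
  targets:
    - [[0,0.03,0.3,0,0,0,-1],[0,0,0.5,0,0,0,-1],[0,0,0.5,0,0,0,-1],[0,0,0.5,0,0,0,-1],[0,0,0.3,0,0,0,-1],[0,0,0.15,0,0,0,-1],[0,0,0,0,0,0,-1],[0,0,0,0,0,0,-1],[0,0,0,0,0,0,-1]]

```text
t: 9.45
tool_pos: [0.4172, -0.3887, 0.0809]
ee_rot: [[0.986, -0.167, 0.005], [-0.167, -0.986, -0.004], [0.006, 0.003, -1.0]]
ft_force: [-0.5, -0.7, -1.8]
width: 0.151
grasp_force: 59.1
```

Request:
arm_command:
  targets:
    - [[0,0,0.06,0,0,0,-1],[0,0,0.06,0,0,0,-1],[0,0,0.06,0,0,0,-1],[0,0,0,0,0,0,-1],[0,0,0,0,0,0,-1]]

```text
t: 9.87
tool_pos: [0.4167, -0.3882, 0.0741]
ee_rot: [[0.986, -0.167, 0.003], [-0.167, -0.986, -0.002], [0.004, 0.002, -1.0]]
ft_force: [-0.6, -0.6, -1.8]
width: 0.15
grasp_force: 59.1
```

Request:
arm_command:
  targets:
    - [[0,0,0.05,0,0,0,-1],[0,0,0,0,0,0,-1],[0,0,0,0,0,0,-1]]

```text
t: 10.12
tool_pos: [0.4167, -0.3883, 0.0726]
ee_rot: [[0.986, -0.167, 0.003], [-0.167, -0.986, -0.003], [0.004, 0.002, -1.0]]
ft_force: [-0.1, -0.6, -3.1]
width: 0.146
grasp_force: 59.1
```

Request:
arm_command:
  targets:
    - [[0,0,0.04,0,0,0,-1],[0,0,0,0,0,0,-1],[0,0,0,0,0,0,-1]]

```text
t: 10.37
tool_pos: [0.4167, -0.3882, 0.0714]
ee_rot: [[0.986, -0.167, 0.003], [-0.167, -0.986, -0.002], [0.004, 0.002, -1.0]]
ft_force: [-0.0, -0.0, -2.2]
width: 0.149
grasp_force: 59.1
```

```bash
python3 - <<'E'
from h import *
s=read_state();print(s["t"],s["tool_pos"],s["ft_force"],s["torque"])
g=grab_frame("side")
crop(g,180,210,140,120,5,"c4")
E
```

```text
10.3667 [ 0.4167 -0.3882  0.0714] [-0.0296 -0.0244 -2.1866] [-0.022  -0.0176  0.0312]
```

View pics/c4.png

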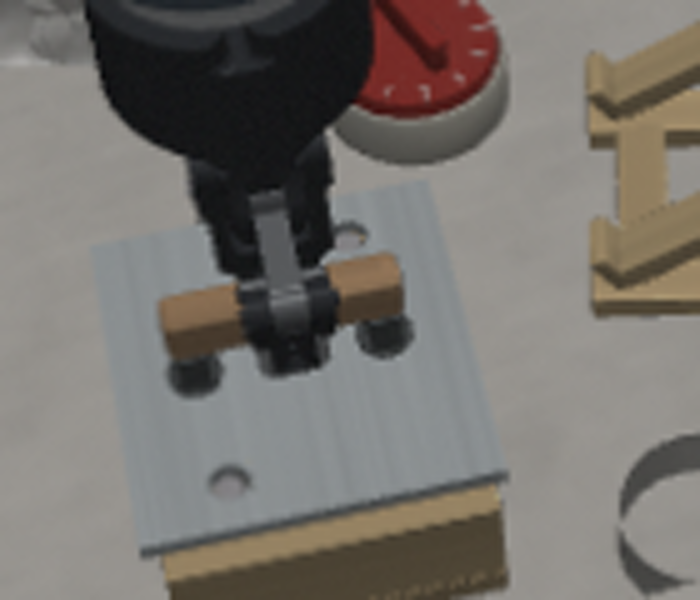

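A pin shows inside the near hole at (231,483). I'm continuing down while watching the force.

Request:
arm_command:
  targets:
    - [[0,0,0.05,0,0,0,-1],[0,0,0,0,0,0,-1],[0,0,0,0,0,0,-1]]

```text
t: 10.67
tool_pos: [0.4167, -0.3882, 0.0699]
ee_rot: [[0.986, -0.167, 0.003], [-0.167, -0.986, -0.003], [0.004, 0.002, -1.0]]
ft_force: [0.6, -0.4, -2.1]
width: 0.154
grasp_force: 59.1
```

Request:
arm_command:
  targets:
    - [[0,0,0.05,0,0,0,-1],[0,0,0,0,0,0,-1],[0,0,0,0,0,0,-1]]

```text
t: 10.92
tool_pos: [0.4167, -0.3882, 0.0684]
ee_rot: [[0.986, -0.167, 0.003], [-0.167, -0.986, -0.003], [0.004, 0.002, -1.0]]
ft_force: [-0.0, -0.7, -2.7]
width: 0.153
grasp_force: 59.1
```

Request:
arm_command:
  targets:
    - [[0,0,0.05,0,0,0,-1],[0,0,0.03,0,0,0,-1],[0,0,0,0,0,0,-1],[0,0,0,0,0,0,-1]]

```text
t: 11.25
tool_pos: [0.4167, -0.3882, 0.066]
ee_rot: [[0.986, -0.167, 0.003], [-0.167, -0.986, -0.003], [0.004, 0.002, -1.0]]
ft_force: [-0.4, 0.3, -3.0]
width: 0.15
grasp_force: 59.1
```

Request:
arm_command:
  targets:
    - [[0,0,0.04,0,0,0,-1],[0,0,0,0,0,0,-1],[0,0,0,0,0,0,-1]]

```text
t: 11.5
tool_pos: [0.4168, -0.3883, 0.0649]
ee_rot: [[0.986, -0.167, 0.003], [-0.167, -0.986, -0.003], [0.004, 0.002, -1.0]]
ft_force: [0.6, -1.1, -1.7]
width: 0.152
grasp_force: 59.1
```

Request:
arm_command:
  targets:
    - [[0,0,0.04,0,0,0,-1],[0,0,0,0,0,0,-1],[0,0,0,0,0,0,-1]]

```text
t: 11.75
tool_pos: [0.4167, -0.3883, 0.0636]
ee_rot: [[0.986, -0.167, 0.003], [-0.167, -0.986, -0.003], [0.004, 0.002, -1.0]]
ft_force: [0.2, -0.3, -2.9]
width: 0.153
grasp_force: 59.1
```

Request:
arm_command:
  targets:
    - [[0,0,0.04,0,0,0,-1],[0,0,0,0,0,0,-1],[0,0,0,0,0,0,-1]]

```text
t: 12.0
tool_pos: [0.4168, -0.3882, 0.0624]
ee_rot: [[0.986, -0.167, 0.003], [-0.167, -0.986, -0.002], [0.004, 0.002, -1.0]]
ft_force: [0.4, 0.1, -1.6]
width: 0.153
grasp_force: 59.1
```

Request:
arm_command:
  targets:
    - [[0,0,0.03,0,0,0,-1],[0,0,0,0,0,0,-1],[0,0,0,0,0,0,-1]]

```text
t: 12.25
tool_pos: [0.4169, -0.3884, 0.062]
ee_rot: [[0.986, -0.167, 0.004], [-0.167, -0.986, -0.003], [0.004, 0.002, -1.0]]
ft_force: [-0.6, 0.9, 0.2]
width: 0.15
grasp_force: 59.4
```

Request:
arm_command:
  targets:
    - [[0,0,0.03,0,0,0,-1],[0,0,0,0,0,0,-1],[0,0,0,0,0,0,-1]]

```text
t: 12.5
tool_pos: [0.4169, -0.3885, 0.062]
ee_rot: [[0.986, -0.167, 0.004], [-0.167, -0.986, -0.003], [0.005, 0.003, -1.0]]
ft_force: [-3.3, 2.1, 6.1]
width: 0.147
grasp_force: 60.2
```

Contact came at exactly flush height: TCP 0.062 m, so the underside is at 0.048 m. I'm releasing and retreating up.

Request:
arm_command:
  targets:
    - [[0,0,-0.04,0,0,0,-1],[0,0,0,0,0,0,0],[0,0,0,0,0,0,0],[0,0,0,0,0,0,0],[0,0,0,0,0,0,0],[0,0,0,0,0,0,0],[0,0,0,0,0,0,0],[0,0,-0.2,0,0,0,0],[0,0,-0.5,0,0,0,0],[0,0,-0.7,0,0,0,0],[0,0,-0.7,0,0,0,0],[0,0,-0.7,0,0,0,0],[0,0,-0.7,0,0,0,0],[0,0,-0.6,0,0,0,0],[0,0,-0.5,0,0,0,-1],[0,0,0,0,0,0,-1],[0,0,0,0,0,0,-1]]

```text
t: 13.92
tool_pos: [0.4166, -0.3883, 0.2011]
ee_rot: [[0.986, -0.167, 0.005], [-0.167, -0.986, -0.004], [0.006, 0.004, -1.0]]
ft_force: [0.1, 0.2, -1.3]
width: 0.082
grasp_force: 0.0
```

```bash
python3 - <<'E'
from h import *
s=read_state();print(s["t"],s["tool_pos"],s["ft_force"],s["joints"],s["width"])
f=grab_frame("top");g=grab_frame("side")
a=cv2.resize(f["frame"][290:410,270:410],None,fx=2.85,fy=5,interpolation=2)
b=cv2.resize(g["frame"][210:330,190:330],None,fx=2.85,fy=5,interpolation=2)
cv2.imwrite("pics/c5.png",np.hstack([a,b])[:,:,::-1])
E
```

```text
13.9167 [ 0.4166 -0.3883  0.2011] [ 0.0758  0.159  -1.2857] [-46.434   -0.0897  79.0329   0.0444 100.6625  53.1837] 0.08222860712989885
```

View pics/c5.png

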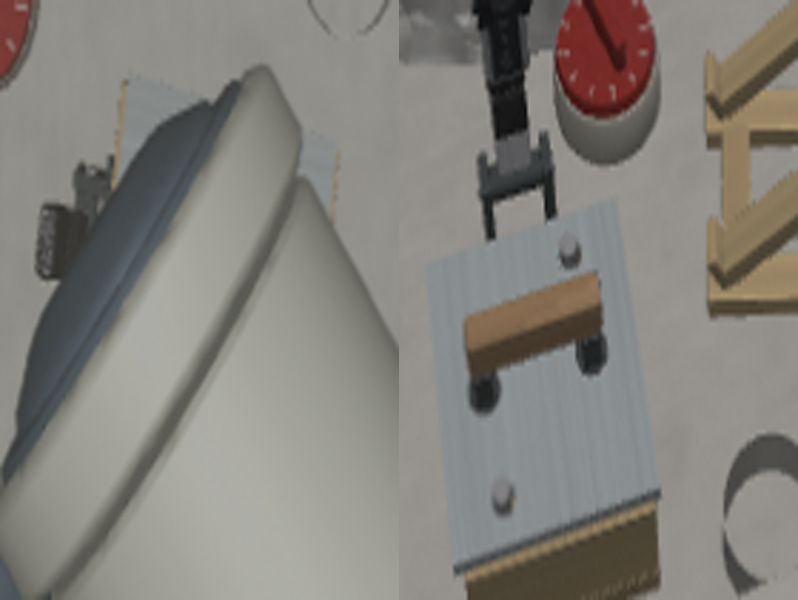

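The lid lies flush with both pins through, at (569,250) and (503,497) in the side crop. Next I'll check how high the clutter behind the clamp is and work out the lever push.

```bash
python3 - <<'E'
from h import *
f=grab_frame("top");g=grab_frame("side")
for a in((185,305),(55,250),(190,290)):
  for b in((225,120),(90,95),(155,25),(322,75)): print(a,b,tri(f,[a],g,[b])[0])
print("heap edge if z=.1",plane(f,[(215,250),(235,310)],.1), "timer",plane(f,[(263,289)],.05))
C=np.array([.4172,-.3878]);ex=np.array([-.170,-.985])
w=lambda x,z:np.r_[C+ex*x,z]
P=w(-.128,.2);print("start",P);go(P);
E
```

```text
(185, 305) (225, 120) [ 0.4818 -0.1716  0.2032  0.0027]
(185, 305) (90, 95) [ 0.3879 -0.2077  0.3339  0.1889]
(185, 305) (155, 25) [ 0.4413 -0.2155  0.4063  0.085 ]
(185, 305) (322, 75) [ 0.5444 -0.2422  0.3272  0.1464]
(55, 250) (225, 120) [ 0.5594  0.1084 -0.0092  0.021 ]
(55, 250) (90, 95) [ 0.4158 -0.0591  0.2732  0.2615]
(55, 250) (155, 25) [ 0.4791 -0.0581  0.3355  0.1229]
(55, 250) (322, 75) [ 0.6208 -0.058   0.2127  0.1738]
(190, 290) (225, 120) [ 0.4916 -0.1745  0.2027  0.0178]
(190, 290) (90, 95) [ 0.3962 -0.2181  0.3445  0.2046]
(190, 290) (155, 25) [ 0.4481 -0.2206  0.4098  0.0995]
(190, 290) (322, 75) [ 0.5546 -0.2389  0.3182  0.1302]
heap edge if z=.1 [[ 0.5622 -0.1878  0.1   ]
 [ 0.472  -0.2204  0.1   ]] timer [[ 0.5045 -0.2563  0.05  ]]
start [ 0.439  -0.2617  0.2   ]
shift now [ 0.0585 -4.264  -0.0625]
```

Request:
arm_command:
  targets:
    - [[0,-0.3,0,0,0,0,-1],[0.01,-0.6,0,0,0,0,-1],[0.02,-0.7,0,0,0,0,-1],[0.02,-0.7,0,0,0,0,-1],[0,-0.7,0,0,0,0,-1],[0,-0.6,0,0,0,0,-1],[0,-0.47,0,0,0,0,-1],[0,0,0.4,0,0,0,-1],[0,0,0.5,0,0,0,-1],[0,0,0.4,0,0,0,-1],[0,0,0,0,0,0,-1],[0,0,0,0,0,0,-1]]

```text
t: 15.12
tool_pos: [0.4376, -0.2679, 0.1592]
ee_rot: [[0.986, -0.168, 0.001], [-0.168, -0.986, -0.001], [0.001, 0.001, -1.0]]
ft_force: [0.1, -0.2, -0.6]
width: -0.002
grasp_force: 0.0
```

```bash
python3 - <<'E'
from h import *
s=read_state();print(s["t"],s["tool_pos"],s["ft_force"],s["joints"],s["width"])
f=grab_frame("top");g=grab_frame("side")
a=cv2.resize(f["frame"][240:400,190:330],None,fx=2.85,fy=3.7,interpolation=2)
b=cv2.resize(g["frame"][120:280,170:310],None,fx=2.85,fy=3.7,interpolation=2)
cv2.imwrite("pics/c6.png",np.hstack([a,b])[:,:,::-1])
C=np.array([.4172,-.3878]);ex=np.array([-.170,-.985]);d=s["tool_pos"][:2]-C;print("case xy",d@ex,d@[.985,-.170])
E
```

```text
15.1167 [ 0.4376 -0.2679  0.1592] [ 0.1298 -0.25   -0.6408] [-35.2645  -8.4663  91.241   -0.0146  97.1351  64.3771] -0.0017899329194898306
case xy -0.12158979069649133 -0.00032265422442276023
```

View pics/c6.png

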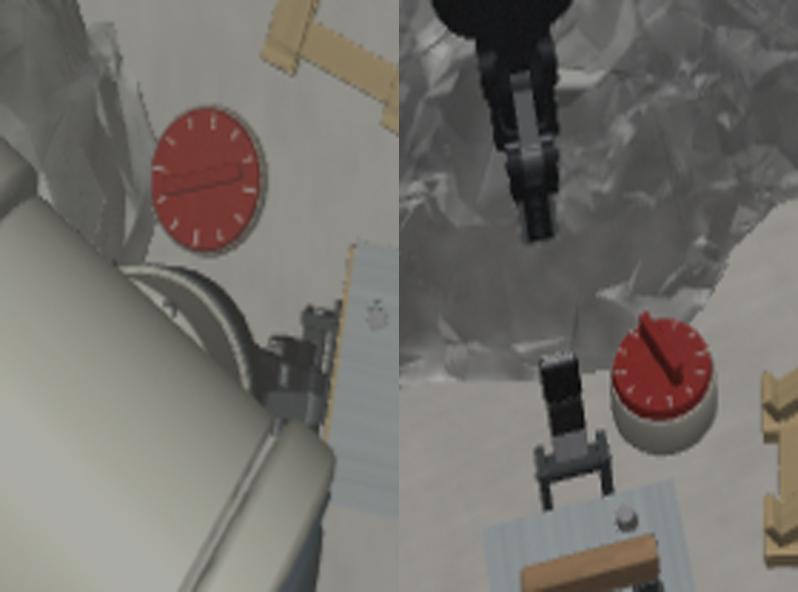

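The fingertip (538,240 in the side crop) is outside the lever and lined up with it, with the lever tip at (560,360). Descending beside it.

Request:
arm_command:
  targets:
    - [[0,0,0.3,0,0,0,-1],[0,0,0.4,0,0,0,-1],[0,0,0.4,0,0,0,-1],[0,0,0.4,0,0,0,-1],[0,0,0.3,0,0,0,-1],[0,0,0.15,0,0,0,-1],[0,0,0,0,0,0,-1],[0,0,0,0,0,0,-1]]

```text
t: 15.88
tool_pos: [0.4384, -0.268, 0.102]
ee_rot: [[0.986, -0.167, 0.003], [-0.167, -0.986, -0.002], [0.004, 0.002, -1.0]]
ft_force: [0.6, 1.1, 0.3]
width: 0.003
grasp_force: 0.0
```

Request:
arm_command:
  targets:
    - [[0,0.15,0,0,0,0,-1],[0,0.2,0,0,0,0,-1],[0,0.2,0,0,0,0,-1],[0,0.2,0,0,0,0,-1],[0,0,0,0,0,0,-1]]

```text
t: 16.3
tool_pos: [0.4356, -0.2911, 0.1057]
ee_rot: [[0.986, -0.167, 0.007], [-0.167, -0.986, -0.004], [0.008, 0.002, -1.0]]
ft_force: [-0.7, 5.0, 9.8]
width: -0.005
grasp_force: 4.2
```

The force is up and outward, so the tip has met the lever's end. I'm backing out and going lower.

Request:
arm_command:
  targets:
    - [[0,-0.3,0,0,0,0,-1],[0,-0.4,0,0,0,0,-1],[0,-0.3,0,0,0,0,-1],[0,0,0.2,0,0,0,-1],[0,0,0.25,0,0,0,-1],[0,0,0.05,0,0,0,-1],[0,0,0,0,0,0,-1],[0,0,0,0,0,0,-1]]

```text
t: 16.97
tool_pos: [0.4395, -0.2608, 0.0866]
ee_rot: [[0.986, -0.167, 0.003], [-0.167, -0.986, -0.002], [0.003, 0.002, -1.0]]
ft_force: [-0.2, 0.4, 1.1]
width: -0.002
grasp_force: 0.0
```

```bash
python3 - <<'E'
from h import *
s=read_state();print(s["t"],s["tool_pos"],s["ft_force"])
C=np.array([.4172,-.3878]);ex=np.array([-.170,-.985]);d=s["tool_pos"][:2]-C;print("case xy",d@ex,d@[.985,-.170])
g=grab_frame("side")
crop(g,190,150,100,110,5,"c7")
E
```

```text
16.9667 [ 0.4395 -0.2608  0.0866] [-0.215   0.4146  1.1162]
case xy -0.1288957941846035 0.000372877285475845
```

View pics/c7.png

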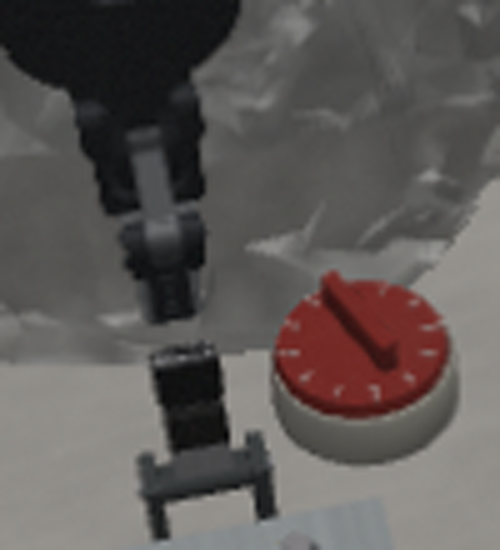

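Request:
arm_command:
  targets:
    - [[0,0.2,0,0,0,0,-1],[0,0.3,0,0,0,0,-1],[0,0.2,0,0,0,0,-1],[0,0.2,0,0,0,0,-1],[0,0.2,0,0,0,0,-1],[0,0,0,0,0,0,-1]]

```text
t: 17.52
tool_pos: [0.4342, -0.2943, 0.0877]
ee_rot: [[0.986, -0.168, 0.004], [-0.168, -0.986, -0.003], [0.004, 0.002, -1.0]]
ft_force: [-1.0, -0.0, -0.2]
width: -0.001
grasp_force: 0.0
```

Request:
arm_command:
  targets:
    - [[0,0.15,0,0,0,0,-1],[0,0.15,0,0,0,0,-1],[0,0,0,0,0,0,-1]]

```text
t: 17.77
tool_pos: [0.4329, -0.3021, 0.0878]
ee_rot: [[0.986, -0.167, 0.004], [-0.167, -0.986, -0.002], [0.004, 0.001, -1.0]]
ft_force: [0.4, 3.9, 3.0]
width: 0.001
grasp_force: 1.9
```

Request:
arm_command:
  targets:
    - [[0,0.15,0,0,0,0,-1],[0,0.15,0,0,0,0,-1],[0,0,0,0,0,0,-1]]

```text
t: 18.02
tool_pos: [0.4314, -0.3107, 0.0869]
ee_rot: [[0.986, -0.167, 0.004], [-0.167, -0.986, -0.001], [0.004, 0.001, -1.0]]
ft_force: [0.6, 4.0, 1.6]
width: -0.003
grasp_force: 2.0
```

Request:
arm_command:
  targets:
    - [[0,0.15,0,0,0,0,-1],[0,0.2,0,0,0,0,-1],[0,0.2,0,0,0,0,-1],[0,0.15,0,0,0,0,-1],[0,0,0,0,0,0,-1]]

```text
t: 18.43
tool_pos: [0.4276, -0.3312, 0.0866]
ee_rot: [[0.986, -0.167, 0.003], [-0.167, -0.986, -0.001], [0.003, 0.0, -1.0]]
ft_force: [-0.1, 4.6, 0.8]
width: -0.0
grasp_force: 1.6
```

```bash
python3 - <<'E'
from h import *
s=read_state();print(s["t"],s["tool_pos"],s["ft_force"])
C=np.array([.4172,-.3878]);ex=np.array([-.170,-.985]);d=s["tool_pos"][:2]-C;print("case xy",d@ex,d@[.985,-.170])
g=grab_frame("side")
crop(g,190,170,120,110,5,"c8")
E
```

```text
18.4333 [ 0.4276 -0.3312  0.0866] [-0.0596  4.5542  0.8022]
case xy -0.057548051483752305 0.0006308474857762963
```

View pics/c8.png

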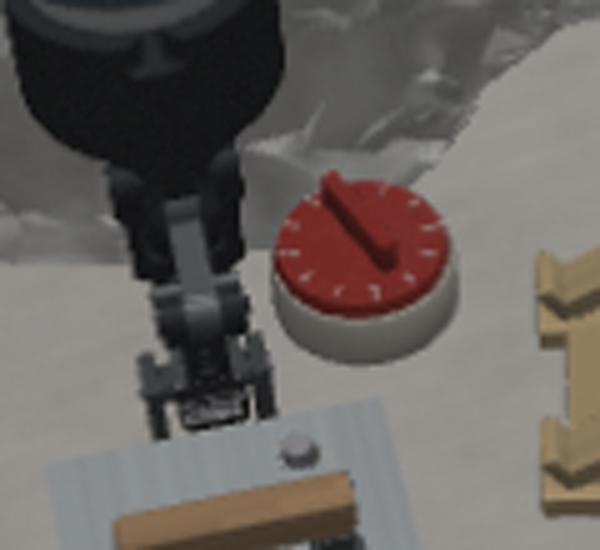

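The lever has come over with its tip at (213,410), leaning inward. I'm following the arc inward and down.

Request:
arm_command:
  targets:
    - [[0,0.17,0.05,0,0,0,-1],[0,0.17,0.08,0,0,0,-1],[0,0.13,0.12,0,0,0,-1],[0,0,0,0,0,0,-1]]

```text
t: 18.82
tool_pos: [0.426, -0.3411, 0.0766]
ee_rot: [[0.986, -0.165, 0.002], [-0.165, -0.986, 0.008], [0.001, -0.008, -1.0]]
ft_force: [5.3, 15.5, -6.3]
width: 0.001
grasp_force: 7.9
```

Request:
arm_command:
  targets:
    - [[0,0.1,0.12,0,0,0,-1],[0,0.08,0.1,0,0,0,-1],[0,0,0,0,0,0,-1]]

```text
t: 19.07
tool_pos: [0.4255, -0.3436, 0.0697]
ee_rot: [[0.987, -0.163, 0.002], [-0.163, -0.987, 0.014], [0.0, -0.014, -1.0]]
ft_force: [6.2, 24.4, -4.2]
width: -0.003
grasp_force: 12.6
```

```bash
python3 - <<'E'
from h import *
s=read_state();print(s["t"],s["tool_pos"],s["ft_force"],s["torque"])
g=grab_frame("side")
C=np.array([.4172,-.3878]);ex=np.array([-.170,-.985]);ey=np.array([.985,-.170])
def cy0(uv):
    o,d=ray(g,uv);t=(C-o[:2])@ey/(d[:,:2]@ey);p=o+d*t[:,None];return np.c_[(p[:,:2]-C)@ex,p[:,2]]
print("then: end face/finger",cy0([(232.6,252),(232.6,248),(232.6,256)]))
# current: find bright rows of end face (gray level down the column of lever)
gr=cv2.cvtColor(g["frame"],cv2.COLOR_RGB2GRAY)
for v in range(232,272,1): print(v,gr[v,222:246:2], end="\n")
d=s["tool_pos"][:2]-C;print(d@ex,d@ey)
E
```

```text
19.0667 [ 0.4255 -0.3436  0.0697] [ 6.1921 24.4272 -4.1675] [ 4.1544 -1.131   0.0154]
then: end face/finger [[-0.0842  0.0332]
 [-0.0377  0.099 ]
 [-0.1411 -0.0473]]
232 [ 25  23  23  77  80  80  28  19  21  22 146 142]
233 [ 27  20  23  77  80  80  39  26  21  21 146 143]
234 [ 30  20  19  76  79  80  51  31  22  22 119 145]
235 [ 28  25  20  76  80  80  53  22  18  20 144 146]
236 [ 24  36  21  66  80  79  77  22  23  41 119 146]
237 [ 20  22  22  51  80  79  80  23  20  62 106 146]
238 [ 23  20  21  49  80  80  80  25  21  63  77 146]
239 [ 19  19  21  46  80  80  79  31  40  72  67 146]
240 [ 60  24  34  40  80  79  80  86  99  82  65 143]
241 [141  30  26  49  79  79  80  94  78  58  64 137]
242 [112  42  73  99  79  80  79  62  43  40  64 133]
243 [62 77 93 72 79 79 79 59 40 41 63 90]
244 [52 53 57 37 77 81 96 94 44 50 43 98]
245 [ 60  33  38  40 105 109  97 107  56  53  49  95]
246 [ 62  46  41  43  92 115 113 103  44  42  37  93]
247 [ 60  41  53  57 103  94  86  78  38  34  29  69]
248 [46 44 50 45 52 75 70 63 33 30 28 68]
249 [37 44 40 39 48 60 56 52 27 26 22 49]
250 [33 50
[... 508 characters left out ...]
 141 143]
260 [143 141 142  83  26  30  30  29  30  28 140 143]
261 [145 140 142  54  30  29  29  30  29  29 141 142]
262 [144 140 142  41  29  30  30  30  30  29 140 141]
263 [144 141 141  54  28  30  29  31  30  31 108 141]
264 [143 142 141  69  31  29  31  30  32  31  80 141]
265 [143 143 141  79  28  30  31  32  31  31  81 141]
266 [143 143 141  94  29  30  30  32  29  30  22 140]
267 [143 143 141  96  30  33  32  35  31  81  62 110]
268 [143 144 141 118  39  59  58  94  95 113 114 112]
269 [144 144 140 140  95  81 108 114 113 113 113 112]
270 [142 142 124 115 113 115 113 113 113 113 111 110]
271 [124 112 114 114 114 114 114 112 110 111 110 111]
-0.04499868879104757 0.0006763977054525241
```

```bash
cat >> h.py <<'E'
C=np.array([.4172,-.3878]);ex=np.array([-.170,-.985]);ey=np.array([.985,-.170])
def proj(f,P):
    R=np.array(f["orientation"]);q=(np.atleast_2d(P)-f["xyz"])@R;K=np.array([[f["fx"],0,f["cx"]],[0,f["fy"],f["cy"]],[0,0,1]])
    return cv2.projectPoints(q*[1,-1,-1],np.zeros(3),np.zeros(3),K,np.array([f["k1"],0,0,0]))[0][:,0]
def lev(r,h,th,y=0):
    c,s=np.cos(np.radians(th)),np.sin(np.radians(th));a=-.074+r*c-h*s;return np.r_[C+ex*a+ey*y,.064+r*s+h*c]
E
python3 - <<'E'
from h import *
g=grab_frame("side")
print("TCP px",proj(g,read_state()["tool_pos"]),"hinge",proj(g,np.r_[C-.074*ex,.064]))
for th in(90,75,60,50,40,30,20,10,0):
    print(th,proj(g,[lev(.054,.0055,th),lev(.054,-.0055,th),lev(.034,.0055,th)]).round(1).tolist())
gr=cv2.cvtColor(g["frame"],cv2.COLOR_RGB2GRAY);print(gr[262:276,230:244:2])
E
```

```text
TCP px [[234.3597 256.0914]] hinge [[231.4843 244.9913]]
90 [[227.0, 220.6], [228.1, 225.6], [228.5, 228.9]]
75 [[228.4, 227.2], [229.7, 233.4], [229.4, 232.9]]
60 [[230.1, 235.3], [231.5, 242.1], [230.4, 237.8]]
50 [[231.3, 241.2], [232.7, 248.1], [231.1, 241.4]]
40 [[232.5, 247.2], [233.8, 254.0], [231.9, 245.1]]
30 [[233.6, 253.1], [234.9, 259.6], [232.6, 248.8]]
20 [[234.7, 258.7], [235.9, 264.6], [233.3, 252.4]]
10 [[235.7, 263.8], [236.7, 268.9], [233.9, 255.7]]
0 [[236.5, 268.3], [237.3, 272.5], [234.5, 258.6]]
[[ 29  28  30  30  31  30 140]
 [ 30  30  30  29  31  32 108]
 [ 30  30  29  31  31  32  79]
 [ 29  30  30  30  32  31  80]
 [ 29  31  32  32  30  31  20]
 [ 31  34  33  34  30  81  62]
 [ 38  60  58  95  94 112 114]
 [ 95  81 108 114 113 114 113]
 [113 115 114 113 113 113 112]
 [114 114 114 112 111 110 110]
 [113 113 111 110 111 113 113]
 [111 110 110 113 113 111 110]
 [110 107 109 111 111 105  86]
 [106 102 104  98  81  64  58]]
```

By row position the lever is about 10° from level, and the fingertip is caught against the step of the grip. I'm freeing it, lifting, and pressing down on the grip itself.

Request:
arm_command:
  targets:
    - [[0,-0.25,0,0,0,0,-1],[0,-0.05,-0.3,0,0,0,-1],[0,0,-0.4,0,0,0,-1],[0,0,-0.3,0,0,0,-1],[0,0,0,0,0,0,-1],[0,0,0,0,0,0,-1]]

```text
t: 19.67
tool_pos: [0.4264, -0.3434, 0.1054]
ee_rot: [[0.986, -0.168, 0.006], [-0.168, -0.986, -0.006], [0.007, 0.005, -1.0]]
ft_force: [0.3, 0.5, -0.7]
width: 0.004
grasp_force: 0.0
```

```bash
python3 - <<'E'
from h import *
s=read_state();print(s["tool_pos"],s["ft_force"])
go(np.r_[C+ex*(-.032),.085],toolR(lidR(-99.8,0)))
g=grab_frame("side");gr=cv2.cvtColor(g["frame"],cv2.COLOR_RGB2GRAY);print(gr[244:276,230:244:2])
E
```

```text
[ 0.4264 -0.3434  0.1054] [ 0.3096  0.5371 -0.7381]
shift now [-0.0571  0.4413  0.6817]
turn [ 0.0469 -0.0707  0.0251] shift after [-0.0512  0.4446  0.68  ]
[[ 41  51  92  76  56  46  45]
 [ 95 127 128 127  47  36  35]
 [130 131 129 130  38  30  36]
 [131 131 128 130  90  86  36]
 [131 130 128 131 145  89  34]
 [131 131 129 130 104 117  33]
 [131 130 130 129 126 148  32]
 [133 129 130 129 129 147  35]
 [132 130 130 129 138 146  33]
 [133 129 129 130 127 144  35]
 [133 129 129 128 129 141 138]
 [133 130 129 128 130 140 139]
 [132 130 129 127 130 140 139]
 [133 129 128 127 129 112 139]
 [131 128 127  76  31  83 139]
 [107  77  31  30  30  26 140]
 [ 28  27  29  29  29  25 140]
 [ 28  30  29  28  29  27 140]
 [ 27  30  29  31  31  29 139]
 [ 28  29  32  30  31  31 108]
 [ 27  32  29  30  29  30  78]
 [ 29  29  31  31  31  31  80]
 [ 28  30  33  32  28  30  21]
 [ 29  34  34  35  31  80  61]
 [ 38  59  56  93  94 111 112]
 [ 94  80 107 113 112 113 113]
 [111 114 113 113 112 112 111]
 [114 114 112 111 110 110 108]
 [112 112 111 110 110 112 112]
 [110 110 110 112 113 112 110]
 [108 107 108 111 112 104  86]
 [105 101 104  98  80  63  58]]
```

Request:
arm_command:
  targets:
    - [[-0.02,0.22,0,0.05,-0.07,0,-1],[-0.03,0.22,0.2,0,0,0,-1],[0,0,0.3,0,0,0,-1],[0,0,0.25,0,0,0,-1],[0,0,0.15,0,0,0,-1],[0,0,0,0,0,0,-1],[0,0,0,0,0,0,-1]]

```text
t: 20.3
tool_pos: [0.4219, -0.3543, 0.0754]
ee_rot: [[0.986, -0.167, -0.004], [-0.167, -0.986, 0.005], [-0.004, -0.004, -1.0]]
ft_force: [0.6, 0.0, 0.5]
width: -0.003
grasp_force: 0.0
```

Request:
arm_command:
  targets:
    - [[0,0,0.1,0,0,0,-1],[0,0,0.05,0,0,0,-1],[0,0,0,0,0,0,-1],[0,0,0,0,0,0,-1]]

```text
t: 20.63
tool_pos: [0.4223, -0.3546, 0.0719]
ee_rot: [[0.986, -0.167, -0.002], [-0.167, -0.986, 0.003], [-0.003, -0.003, -1.0]]
ft_force: [-0.1, 0.5, 0.4]
width: 0.002
grasp_force: 0.0
```

Request:
arm_command:
  targets:
    - [[0,0,0.07,0,0,0,-1],[0,0,0.05,0,0,0,-1],[0,0,0,0,0,0,-1],[0,0,0,0,0,0,-1]]

```text
t: 20.97
tool_pos: [0.4225, -0.3551, 0.0695]
ee_rot: [[0.986, -0.167, -0.001], [-0.167, -0.986, 0.002], [-0.002, -0.002, -1.0]]
ft_force: [-1.3, 0.7, 6.0]
width: -0.001
grasp_force: 2.7
```

Request:
arm_command:
  targets:
    - [[0,0,0.05,0,0,0,-1],[0,0,0.05,0,0,0,-1],[0,0,0,0,0,0,-1],[0,0,0,0,0,0,-1]]

```text
t: 21.3
tool_pos: [0.4226, -0.3552, 0.0694]
ee_rot: [[0.986, -0.167, -0.0], [-0.167, -0.986, 0.001], [-0.001, -0.001, -1.0]]
ft_force: [-6.3, 5.4, 18.0]
width: 0.003
grasp_force: 9.1
```

The lever stops hard at z = 0.0694 m, the height expected for level, with 18 N on it. I'm lifting clear and verifying.

Request:
arm_command:
  targets:
    - [[0,0,-0.1,0,0,0,-1],[0,0,-0.3,0,0,0,-1],[0,0,-0.6,0,0,0,-1],[0,0,-0.8,0,0,0,-1],[0,0,-0.8,0,0,0,-1],[0,0,-0.8,0,0,0,-1],[0,0,-0.6,0,0,0,-1],[0,0,-0.3,0,0,0,-1],[0,0,0,0,0,0,-1],[0,0,0,0,0,0,-1],[0,0,0,0,0,0,-1],[0,0,0,0,0,0,-1]]

```text
t: 22.3
tool_pos: [0.422, -0.3546, 0.1921]
ee_rot: [[0.986, -0.167, -0.005], [-0.167, -0.986, 0.006], [-0.006, -0.005, -1.0]]
ft_force: [-0.2, -0.7, 0.1]
width: -0.003
grasp_force: 0.0
```

```bash
python3 - <<'E'
from h import *
s=read_state();print(s["t"],s["tool_pos"],s["ft_force"])
f=grab_frame("top");g=grab_frame("side");gr=cv2.cvtColor(g["frame"],cv2.COLOR_RGB2GRAY);print(gr[252:274,228:246:2])
# lid corners via light-blue mask
hsv=cv2.cvtColor(g["frame"],cv2.COLOR_RGB2HSV)
def quad(m):
    c=max(cv2.findContours(m,0,2)[0],key=cv2.contourArea);return cv2.boxPoints(cv2.minAreaRect(c)),cv2.contourArea(c)
m=cv2.inRange(hsv,(90,10,80),(120,90,255));m[:230]=0;m[350:]=0;m[:,:190]=0;m[:,300:]=0
c=max(cv2.findContours(m,0,2)[0],key=cv2.contourArea);q=cv2.approxPolyDP(cv2.convexHull(c),6,True)[:,0];print("lid px",q.tolist())
L=plane(g,q,.054);print((L[:,:2]-C)@np.c_[ex,ey])
# handle centre expected at .079
m=cv2.inRange(hsv,(3,70,60),(16,200,255));k,l,st,c=cv2.connectedComponentsWithStats(m)
for i in range(1,k):
    if st[i,4]>200 and 200<c[i][0]<300: print("handle px",c[i],plane(g,[c[i]],.082))
E
```

```text
22.3 [ 0.422  -0.3546  0.1921] [-0.1645 -0.7211  0.1477]
[[131 132 130 129 129 136 145  35  40]
 [130 132 129 130 128 128 143  36  88]
 [128 133 129 129 128 129 141 138 140]
 [128 133 128 130 128 130 140 139 142]
 [128 133 129 128 127 130 140 138 141]
 [125 132 129 128 127 129 140 138 142]
 [122 132 129 128 127 103  98 139 141]
 [116 131 129  77  54  30  55 139 142]
 [121  76  32  29  29  31  28 139 140]
 [ 67  27  29  30  30  30  28 139 141]
 [ 54  28  30  30  31  31  29 139 140]
 [ 54  31  30  30  32  32  31 107 140]
 [ 68  29  29  32  30  32  33  78 140]
 [ 79  32  32  30  31  33  34  79 140]
 [ 93  30  31  33  32  34  31  52 138]
 [ 95  31  33  32  35  35  47  63 109]
 [117  29  34  41  64  84 111 112 111]
 [139  42  68 106 113 112 112 113 112]
 [114 111 114 112 113 112 111 111 110]
 [113 113 113 113 111 111 110 108 110]
 [113 112 112 111 109 110 112 112 111]
 [111 109 110 109 113 112 111 110 108]]
lid px [[264, 250], [280, 307], [209, 323], [200, 263]]
[[-0.058   0.0509]
 [ 0.0577  0.052 ]
 [ 0.0589 -0.0571]
 [-0.0577 -0.056 ]]
handle px [236.6219 274.1989] [[ 0.415  -0.3884  0.082 ]]
```

```bash
python3 -c "
from rig import *
print(finish_job())"
```

```text
the job is handed in; nothing more can be done
None
```

I handed the job in at about 22 s: the lid measured flush on the rim over both pins, the clamp lever was pressed down until it stopped at level on the lid, and the arm was clear of everything. The verdict itself wasn't reported.

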